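# Square up a slotted shelf board on the press jig

### The arm

A 6-joint arm with a two-finger parallel gripper is mounted at the origin on the work surface. World frame = base frame: x ahead of the robot, y to its left, z up, the work surface at z = 0. Lengths are in m, angles in rad, forces in N, time in s.
With the tool pointing down it reaches from about 0.35 to 0.85 m from the base axis. Payload 8.1 kg.
Tool frame: the origin (TCP) lies at the centre of the arm's flange, where the gripper is bolted on; the fingertips stand 186 mm ahead of it and the grasp point (between the pads) lies 167 mm ahead of it; z points along the fingers, y is the line along which they close (so a half turn about z gives the same grasp; the last joint's range is limited). The gripper opens to 93 mm and grips with 3 to 60 N. Pads are 15 mm wide; open, the fingers measure 128 mm over their backs; the gripper's body (75 mm by 188 mm) begins 65 mm behind the grasp point.
Start: joints at [-1.225, 0.13, 1.488, -0, 1.523, -0.085], TCP at [0.251, -0.545, 0.405] pointing down, gripper open.
Joint ranges: [-2.96, 2.96], [-0.89, 2.26], [0.02, 2.5], [-1.34, 4.48], [0, 2.73], [-2.66, 2.66]. Speed limits (rad/s): [2.39, 2.39, 2.79, 3.14, 3.14, 3.14].

### API

Orientations are given as a rotation vector (axis times angle).
In Python, from plant import robot gives the robot as it stands.
- The arm moves only by the tool apply_moves, never from a script. Its argument "series" is a list of rows, each a list of 2 entries, a list of its own where there are three numbers: the shift along the tool's x, y, z in mm, then the turn, a rotation vector about the tool's x, y, z in rad. A call has 1 to 12 rows; each row shifts and turns the commanded pose from where the row before left it, along the tool's axes as they then stand; what a row does not reach is not made up. A row lasts 1/12 s, in which the tool goes at most 41.7 mm and 7.16 degrees, less where a joint would pass 70% of its speed; a pose out of reach is approached as far as the arm can. A call is refused whole if a number of a shift passes 41.7 or a number of a turn 0.125, either way. A call with a gripper value outside its range is refused whole. "claw" is the opening, from 0 (shut) to 1 (fully open), set as the call begins (left out, the last holds). The fingers move at their own pace and stop on an object; "newtons" is the grip in N (left out, the last holds). Time passes only in rows, so rows that do not move let the fingers close. It gives the time, the measured TCP pose, the force, the opening and the grip force at its end, in the units of the state.
- robot.read_state(): the state, without advancing time (a new reading comes with each control period).
- robot.read_camera(name): name is "scene" or "side" or "wrist"; returns (picture, depth): 384x512x3 uint8, blue, green, red; 384x512 float32, m along the optical axis (not along the pixel's ray), 0 where there is no reading.
- robot.calibration(name): a dict with "fx", "fy", "cx", "cy" (pixels), "extrinsics" (4x4, takes a point from world to camera coordinates). Camera axes: x right, y down, z forward; pixel columns grow to the right and rows downward; lengths in m; the calibration is good to about 2 mm. A picture is of the moment at which its call begins: read the wrist's pose just before it. calibration takes no time and is no camera call; for the wrist camera it gives the pose at the moment of the call.
- robot.close_job(): hands the job in; it is judged then, once.
The state is a dict: "t": time; "q": joint angles; "dq": joint speeds; "joint_torque": joint torques, N m; "tool_pos": TCP position; "orientation": TCP orientation; "force": force on the tool from outside, world axes, zero at the start; "wrist_torque": the same for the moment, N m; "opening": finger opening in m; "gripper_force": force on a finger pad.
Only numpy, scipy, OpenCV 4.12 (cv2) and the standard library are available. Lean on these libraries where they do the work, as an engineer would, in place of code of your own. Each camera call takes 0.05 s, during which the arm holds its last target. There are 200 camera calls.

### The job

The slotted shelf board lies askew on the glue-press jig, its slot hooked round the brass peg. Without lifting it or letting the slot come off the peg, gently push it by its opposite corner (the blue bridge above leaves room only for a tilted tool) so that the board swings round the peg until its long edge lies flush along the dark fence. Leave it lying flat there, its slot still on the peg, and do not disturb the other things on the bench.

Things in the scene. Friction and masses are not known exactly. Their poses are not given: they have to be found in the camera images.
- jig: Glue-press jig fixed to the bench, its place and yaw differ each time. Origin on the brass peg's axis at bench height; x runs along the fence away from the peg, y from the fence to the open side, z up. White laminate bed 12 mm thick, x -140 to 260, y -130 to 230 mm. When the job is done the board's axes coincide with the jig's.
- peg_top (a point): Top centre of the upright brass peg, jig x = 0, y = 0, z = 38 mm; 16 mm in diameter.
- fence_face (a point): Middle of the dark wooden fence's straight face, which looks to jig +y: jig x = 111, y = -25, z = 22 mm. The fence is 172 mm long along jig x (25 to 197 mm), 26 mm thick, top at z = 42 mm.
- bridge_mid (a point): Underside centre of the blue bridge bar (jig x = 52, y = 74, z = 90 mm), parallel to the fence: x -140 to 245, y 59 to 89, z 90 to 140 mm, on posts 30 mm wide at x -110 and 215. Clamp screw on it, top at z = 202; its pad, 36 mm across, hangs 56 mm above the bench. A tool leaning back to jig +y, tips down and to -y, gets in under the bar; an upright gripper pushing the board home hits it.
- board: Loose brown board 180 x 110 x 20 mm, 0.2 to 0.4 kg, flat on the bed, a slot 18 mm wide cut 25 mm into one end beside a corner. Origin: underside, where the peg's centre sits in the slot (walls y = -9 and 9, end x = 9, mouth x = -16 mm). Spans x -16 to 164, y -25 to 85 mm. The edge y = -25 must meet the fence. At the start its yaw is 0.25 to 0.55 rad more than the jig's. Slides under a few newtons.
- push_corner (a point): The corner of the board opposite the slot, half-way up its thickness (board x = 164, y = 85, z = 10 mm). Push here, on the long edge y = 85 mm close to this corner, towards the fence.
- glue: White glue bottle with red cap, 48 mm across, 130 mm tall, standing on the jig's bed behind the fence (jig y about -95 mm); origin at its underside. Leave alone.
- wax_tin: Green tin, 60 mm across, 35 mm tall, on the jig's bed behind the fence; origin at its underside. Leave alone.
- hammer: Hammer lying on the bench to the left of the jig. Leave alone.
- screwdriver: Screwdriver lying on the bench to the right. Leave alone.
- offcut: Wood offcut 110 x 60 x 25 mm on the bench to the left of the jig. Leave alone.
- square: Try square with a dark wooden stock and steel blade, flat on the bench at the right. Leave alone.
- tape: Yellow tape measure, 70 x 35 x 62 mm, on the bench at the right. Leave alone.

How it is judged:
By the outcome, as a careful person would: the job done as asked, in the order asked, and still so for the second after the job is handed in, with the robot touching nothing.
It also fails if it takes over 38 s, if anything falls off the work surface, if the arm or the gripper's body presses on something with over 40 N, if the wrist force passes 120 N, or if a joint passes its speed limit or range.

## Working session

There is one attempt and no reset: what is moved stays moved. The work goes in short steps, Python scripts to look and compute and a tool call to move; the robot and the scene stay as the last step left them, time stands still between calls to the robot, and variables do not carry over. Pictures are saved under pics/ and viewed, at most 13 in all, crops included, and the job is handed in when it is done.

Besides the shell and the picture viewer there is one more tool, called in YAML: its name, and indented under it one key for each argument. apply_moves: Moves the arm, as the interface text tells. Its arguments: {"type":"object","properties":{"series":{"type":"array"},"claw":{"type":"number"},"newtons":{"type":"number"}},"required":["series"]}

```bash
mkdir -p pics; ls; python3 - <<'E'
from plant import robot
import cv2,numpy as np
s=robot.read_state();print(s['t'],s['tool_pos'],s['orientation'])
for n in ['scene','side']:
    im,d=robot.read_camera(n);cv2.imwrite(f'pics/{n}0.png',im);np.save(f'pics/{n}0.npy',d)
    c=robot.calibration(n);np.savez(f'pics/{n}0.npz',**c);print(n,c)
E
```

```text
pics
0.0 [ 0.2505089  -0.54496005  0.40369839] [-3.06723993e+00 -6.71078654e-01  3.18306634e-04]
scene {'fx': 486.38896736121086, 'fy': 486.38896736121086, 'cx': 248.7459430767858, 'cy': 195.65403180365894, 'extrinsics': array([[ 0.61902492,  0.78524352, -0.01416919, -0.34641764],
       [ 0.51049122, -0.41601085, -0.75255145, -0.18956782],
       [-0.59683069,  0.45861485, -0.65838101,  2.00943327],
       [ 0.        ,  0.        ,  0.        ,  1.        ]])}
side {'fx': 386.68084325476775, 'fy': 386.68084325476775, 'cx': 250.65860999811414, 'cy': 188.19786236011362, 'extrinsics': array([[-0.99371079, -0.11076511, -0.01643039,  0.50376182],
       [-0.06033349,  0.65322857, -0.75475314,  0.07661703],
       [ 0.09433311, -0.74901504, -0.65580313,  1.42610687],
       [ 0.        ,  0.        ,  0.        ,  1.        ]])}
```

View pics/scene0.png

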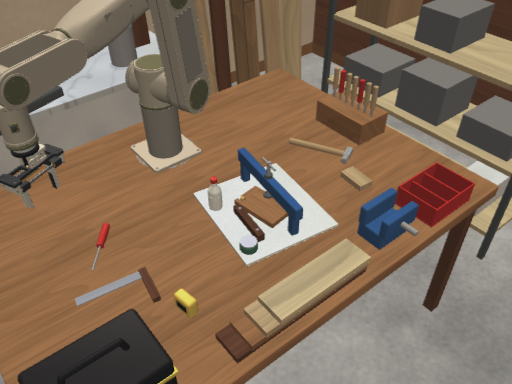

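View pics/side0.png

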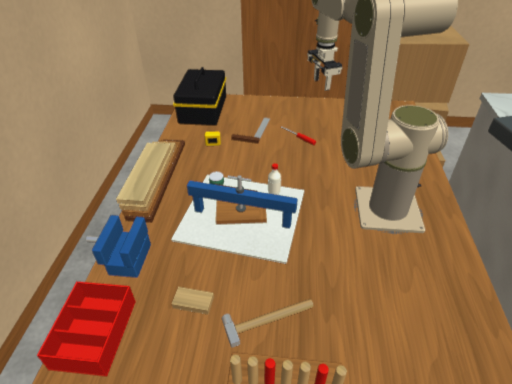

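Scene image: white bed around (265,212), dark fence from (237,207) to (262,237), brown board behind it at (262,205), bridge bar from (240,155) to (297,225); the side image shows the bed at (240,215) with the board under the bridge at (240,213).

```bash
cat > h.py <<'E'
import cv2,numpy as np
def ray_plane(c,uv,z):
    E=c['extrinsics'];R=E[:3,:3];o=-R.T@E[:3,3]
    uv=np.asarray(uv,float).reshape(-1,2)
    d=np.c_[(uv[:,0]-c['cx'])/c['fx'],(uv[:,1]-c['cy'])/c['fy'],np.ones(len(uv))]@R
    return o+d*((z-o[2])/d[:,2])[:,None]
def cloud(c,d):
    E=c['extrinsics'];R=E[:3,:3]
    v,u=np.indices(d.shape)
    P=np.stack([(u-c['cx'])/c['fx']*d,(v-c['cy'])/c['fy']*d,d],-1)
    return (P-E[:3,3])@R
def proj(c,P):
    E=c['extrinsics'];p=np.atleast_2d(P)@E[:3,:3].T+E[:3,3]
    return np.c_[p[:,0]/p[:,2]*c['fx']+c['cx'],p[:,1]/p[:,2]*c['fy']+c['cy']]
E
python3 - <<'E'
from h import *
for n,box in [('scene',(180,140,345,270)),('side',(165,160,315,265))]:
    im=cv2.imread(f'pics/{n}0.png');d=np.load(f'pics/{n}0.npy');c=dict(np.load(f'pics/{n}0.npz'))
    x0,y0,x1,y1=box
    hsv=cv2.cvtColor(im,cv2.COLOR_BGR2HSV)
    m=((hsv[...,1]<45)&(hsv[...,2]>170)).astype(np.uint8);k=np.zeros_like(m);k[y0:y1,x0:x1]=1;m*=k
    P=cloud(c,d);m*=((abs(P[...,2]-.012)<.02)).astype(np.uint8)
    v,u=np.nonzero(m);W=ray_plane(c,np.c_[u,v],.012)[:,:2]
    r=cv2.minAreaRect((W*1000).astype(np.float32));print(n,'bed',r,cv2.boxPoints(r))
    # bed z check, dark and brown
    print('z bed med',np.median(P[m>0][:,2]))
    H=hsv[...,0];S=hsv[...,1];V=hsv[...,2]
    for nm,zz in [('board',(.028,.036)),('fence',(.037,.047)),('bar',(.12,.15))]:
        q=(P[...,2]>zz[0])&(P[...,2]<zz[1])&(k>0)
        if nm=='bar': q&=(H>100)&(H<125)&(S>120)
        else: q&=(H<25)&(S>60)
        cv2.imwrite(f'pics/m_{n}_{nm}.png',q.astype(np.uint8)*255)
        pts=P[q][:,:2]
        if len(pts)>10:
            r=cv2.minAreaRect((pts*1000).astype(np.float32));print(nm,len(pts),np.round(cv2.boxPoints(r)).tolist(),r)
    cv2.imwrite(f'pics/{n}_crop.png',cv2.resize(im[y0:y1,x0:x1],None,fx=4,fy=4,interpolation=cv2.INTER_CUBIC))
E
```

```text
scene bed ((539.5765991210938, 79.57560729980469), (357.744384765625, 403.1253662109375), 81.47954559326172) [[ 313.73642  -67.45834]
 [ 712.41254 -127.1864 ]
 [ 765.41675  226.60956]
 [ 366.74066  286.33762]]
z bed med 0.010128513540937252
board 822 [[294.0, 485.0], [384.0, -80.0], [660.0, -36.0], [570.0, 529.0]] ((476.76483154296875, 224.12881469726562), (279.2190246582031, 571.9957275390625), 9.039867401123047)
fence 235 [[335.0, 14.0], [654.0, -45.0], [674.0, 65.0], [355.0, 124.0]] ((504.4501647949219, 39.478904724121094), (112.02914428710938, 324.7436828613281), 79.45359802246094)
bar 744 [[340.0, 117.0], [719.0, 58.0], [725.0, 91.0], [345.0, 150.0]] ((532.235107421875, 103.82577514648438), (33.13911437988281, 384.099853515625), 81.1607894897461)
side bed ((529.5633544921875, 72.86227416992188), (381.5638122558594, 399.0557556152344), 81.37706756591797) [[ 303.6867    -85.847694]
 [ 698.23175  -145.67856 ]
 [ 755.44      231.57224 ]
 [ 360.89496   291.4031  ]]
z bed med 0.010477914067908786
board 672 [[419.0, 91.0], [857.0, -176.0], [934.0, -51.0], [496.0, 217.0]] ((676.6343994140625, 20.463729858398438), (147.0278778076172, 513.2264404296875), 58.58464813232422)
fence 43 [[854.0, -69.0], [855.0, -175.0], [865.0, -175.0], [864.0, -69.0]] ((859.3837890625, -122.3453369140625), (9.481047630310059, 106.04190826416016), 0.655409038066864)
bar 970 [[337.0, 123.0], [713.0, 65.0], [718.0, 98.0], [342.0, 156.0]] ((527.7044677734375, 110.2258071899414), (33.361480712890625, 380.4045104980469), 81.29425048828125)
```

View pics/scene_crop.png

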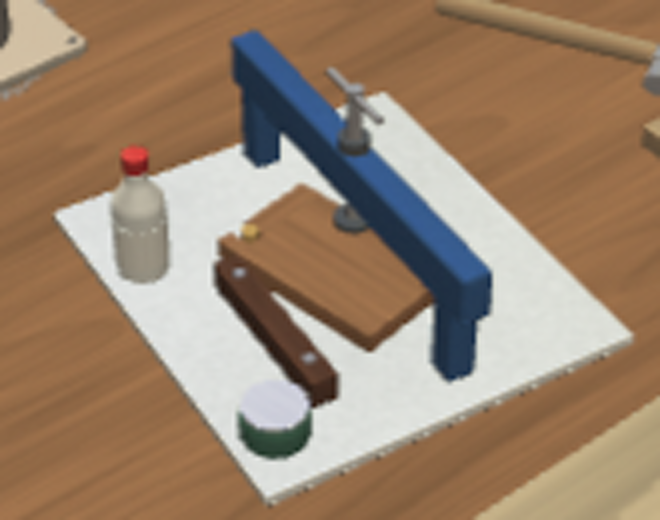

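View pics/side_crop.png

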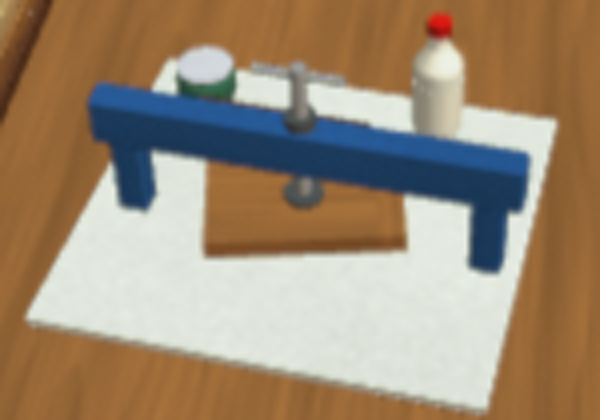

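```bash
cat >> h.py <<'E'
from scipy.spatial.transform import Rotation as Ro
def tgt(yaw,th,flip=0):
    J=Ro.from_euler('z',yaw).as_matrix()
    z=J@[0,-np.sin(th),-np.cos(th)];y=J@[1-2*flip,0,0]
    return np.c_[np.cross(y,z),y,z]
E
python3 - <<'E'
from h import *
for n,off,pts,zs in [('scene',(180,140),[(251,230),(300,185),(370,344),(220,240)],[.038,.032,.032,.032]),('side',(165,160),[(206,244),(406,238)],[.032,.032])]:
    c=dict(np.load(f'pics/{n}0.npz'))
    for p,z in zip(pts,zs): print(n,p,np.round(1000*ray_plane(c,np.array(p)/4+off,z)[0]))
# fence top edges in scene: face corners at z=.042
c=dict(np.load('pics/scene0.npz'))
for p in [(216,264),(309,403),(336,375)]: print('fence',p,np.round(1000*ray_plane(c,np.array(p)/4+(180,140),.042)[0]))
for th in (.6,.7,.8):
  for fl in (0,1):
    for p in (1.6,2.0):
      M=Ro.from_euler('y',-p).as_matrix()@Ro.from_euler('z',-.36).as_matrix()@tgt(-.15,th,fl)@Ro.from_euler('z',-np.pi/2).as_matrix()
      print(th,fl,p,np.round(Ro.from_matrix(M).as_euler('ZYZ'),2))
E
```

```text
scene (251, 230) [474.  41.  38.]
scene (300, 185) [447. 118.  32.]
scene (370, 344) [644.  34.  32.]
scene (220, 240) [462.  16.  32.]
side (206, 244) [610. 151.  32.]
side (406, 238) [437. 127.  32.]
fence (216, 264) [494. -12.  42.]
fence (309, 403) [672. -53.  42.]
fence (336, 375) [662. -17.  42.]
0.6 0 1.6 [-0.53  1.82  0.45]
0.6 0 2.0 [-0.52  1.48  0.65]
0.6 1 1.6 [-0.53  1.82 -2.69]
0.6 1 2.0 [-0.52  1.48 -2.49]
0.7 0 1.6 [-0.63  1.87  0.42]
0.7 0 2.0 [-0.6   1.54  0.65]
0.7 1 1.6 [-0.63  1.87 -2.72]
0.7 1 2.0 [-0.6   1.54 -2.49]
0.8 0 1.6 [-0.73  1.91  0.39]
0.8 0 2.0 [-0.68  1.6   0.65]
0.8 1 1.6 [-0.73  1.91 -2.75]
0.8 1 2.0 [-0.68  1.6  -2.49]
```

apply_moves:
  series:
    - [[15,-12,-20],[0,0,0]]
    - [[28,-24,-12],[0,0,0]]
    - [[28,-24,-12],[0,0,0]]
    - [[28,-24,-12],[0,0,0]]
    - [[28,-24,-12],[0,0,0]]
    - [[28,-24,-6],[0,0,0]]
    - [[28,-24,-6],[0,0,0]]
    - [[28,-24,0],[0,0,0]]
    - [[28,-24,0],[0,0,0]]
    - [[28,-24,0],[0,0,0]]
    - [[28,-24,0],[0,0,0]]
    - [[28,-24,0],[0,0,0]]
  claw: 0
  newtons: 10

```text
t: 1.1
tool_pos: [0.429, -0.1577, 0.4845]
orientation: [-3.069, -0.671, 0.0]
force: [0.8, 0.8, 0.3]
opening: 0.0175
gripper_force: 0.0
```

apply_moves:
  series:
    - [[28,-24,0],[0,0,0]]
    - [[28,-24,0],[0,0,0]]
    - [[28,-24,0],[0,0,0]]
    - [[28,-24,0],[0,0,0]]
    - [[28,-24,0],[0,0,0]]
    - [[28,-24,0],[0,0,0]]
    - [[28,-24,0],[0,0,0]]
    - [[28,-24,0],[0,0,0]]
    - [[28,-24,0],[0,0,0]]
    - [[28,-24,0],[0,0,0]]
    - [[28,-24,0],[0,0,0]]
    - [[28,-24,0],[0,0,0]]

```text
t: 2.1
tool_pos: [0.6142, 0.2444, 0.484]
orientation: [3.069, 0.672, -0.001]
force: [0.9, -0.2, -0.0]
opening: 0.0006
gripper_force: 0.0
```

```bash
cat > plan.py <<'E'
import sys
from h import *
from plant import robot
PEG=np.array([.473,.040,0]);YAW=-.15;TH=.7
J=Ro.from_euler('z',YAW).as_matrix();RT=tgt(YAW,TH)
def show(tip_jig):
    s=robot.read_state();R=Ro.from_rotvec(s['orientation']).as_matrix()
    tip=np.array(s['tool_pos'])+.186*R[:,2]
    print('t',round(s['t'],2),'tcp',np.round(s['tool_pos'],4),'q',np.round(s['q'],2),'F',np.round(s['force'],1))
    print('tip jig mm',np.round(1000*J.T@(tip-PEG),1),'open',round(s['opening'],4))
    print('turn (tool)',np.round(Ro.from_matrix(R.T@RT).as_rotvec(),3))
    T=PEG+J@np.array(tip_jig)/1000-.186*RT[:,2]
    print('tcp target',np.round(T,4),'shift after turn (mm, target axes)',np.round(1000*RT.T@(T-s['tool_pos']),1),'before turn',np.round(1000*R.T@(T-s['tool_pos']),1))
if __name__=='__main__': show([float(a) for a in sys.argv[1:4]])
E
python3 plan.py 122 155 90
```

```text
t 2.1 tcp [0.6142 0.2444 0.484 ] q [ 0.3   0.28  1.17 -0.    1.69  1.44] F [ 0.9 -0.2 -0. ]
tip jig mm [108.9 223.1 298. ] open 0.0006
turn (tool) [-0.346 -0.64  -0.948]
tcp target [0.6347 0.2935 0.2323] shift after turn (mm, target axes) [201.6  12.9 159.3] before turn [ 39.4 -36.  251.7]
```

apply_moves:
  series:
    - [[0,0,0],[-0.029,-0.053,-0.079]]
    - [[0,0,0],[-0.029,-0.053,-0.079]]
    - [[0,0,0],[-0.029,-0.053,-0.079]]
    - [[0,0,0],[-0.029,-0.053,-0.079]]
    - [[0,0,0],[-0.029,-0.053,-0.079]]
    - [[0,0,0],[-0.029,-0.053,-0.079]]
    - [[0,0,0],[-0.029,-0.053,-0.079]]
    - [[0,0,0],[-0.029,-0.053,-0.079]]
    - [[0,0,0],[-0.029,-0.053,-0.079]]
    - [[0,0,0],[-0.029,-0.053,-0.079]]
    - [[0,0,0],[-0.029,-0.053,-0.079]]
    - [[0,0,0],[-0.029,-0.053,-0.079]]

```text
t: 3.1
tool_pos: [0.6139, 0.2426, 0.4839]
orientation: [1.961, 1.695, -0.715]
force: [-0.3, -0.7, -0.6]
opening: 0.0008
gripper_force: 0.0
```

```bash
python3 plan.py 122 155 90
```

```text
t 3.1 tcp [0.6139 0.2426 0.4839] q [ 0.45  0.48  1.01 -0.63  2.01  0.43] F [-0.3 -0.7 -0.6]
tip jig mm [109.8 101.6 341.7] open 0.0008
turn (tool) [0.004 0.    0.003]
tcp target [0.6347 0.2935 0.2323] shift after turn (mm, target axes) [203.   12.9 158.1] before turn [203.   13.  158.1]
```

apply_moves:
  series:
    - [[15,1,0],[0,0,0]]
    - [[30,2,0],[0,0,0]]
    - [[30,2,0],[0,0,0]]
    - [[30,2,10],[0,0,0]]
    - [[30,2,20],[0,0,0]]
    - [[30,2,20],[0,0,0]]
    - [[23,2,25],[0,0,0]]
    - [[15,0,25],[0,0,0]]
    - [[0,0,25],[0,0,0]]
    - [[0,0,20],[0,0,0]]
    - [[0,0,13],[0,0,0]]
    - [[0,0,0],[0,0,0]]

```text
t: 4.1
tool_pos: [0.6345, 0.292, 0.229]
orientation: [1.966, 1.692, -0.72]
force: [-0.1, -0.4, -0.4]
opening: 0.0006
gripper_force: 0.0
```

```bash
python3 plan.py 122 150 21; python3 - <<'E'
from h import *
from plant import robot
from plan import PEG,J
s=robot.read_state();R=Ro.from_rotvec(s['orientation']).as_matrix();tip=np.array(s['tool_pos'])+.186*R[:,2]
out=[]
for n in ['scene','side','wrist']:
    c=robot.calibration(n);im,d=robot.read_camera(n)
    if n!='wrist':
        print(n,np.round(proj(c,tip),1))
        b=[PEG+J@np.array(p)/1000 for p in [(0,0,38),(25,-25,42),(197,-25,42),(260,230,12),(-140,230,12),(260,-130,12)]]
        for p in proj(c,b): cv2.circle(im,tuple(int(round(v)) for v in p),1,(0,255,0),-1)
        cv2.circle(im,tuple(int(round(v)) for v in proj(c,tip)[0]),1,(0,0,255),-1)
        x0,y0=(180,120) if n=='scene' else (165,130)
        im=cv2.resize(im[y0:y0+150,x0:x0+170],None,fx=2.35,fy=2.56,interpolation=cv2.INTER_CUBIC)[:384,:399]
    else: im=cv2.resize(im,(399,299))
    cv2.imwrite(f'pics/{n}1.png',im);out.append(im)
a=np.hstack([cv2.resize(o,(399,352)) for o in out[:2]]);cv2.imwrite('pics/both1.png',a)
E
```

```text
t 4.1 tcp [0.6345 0.292  0.229 ] q [ 0.5   0.77  1.08 -0.55  1.74  0.68] F [-0.1 -0.4 -0.4]
tip jig mm [121.8 153.4  86.8] open 0.0006
turn (tool) [-0.002  0.001  0.001]
tcp target [0.634  0.2886 0.1633] shift after turn (mm, target axes) [39.6 -0.1 52.5] before turn [39.7  0.1 52.5]
scene [[298.5 192. ]]
side [[212.1 214.2]]
```

View pics/both1.png

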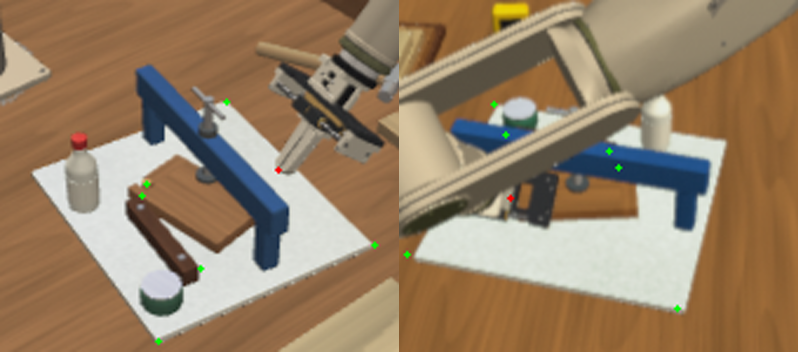

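View pics/wrist1.png

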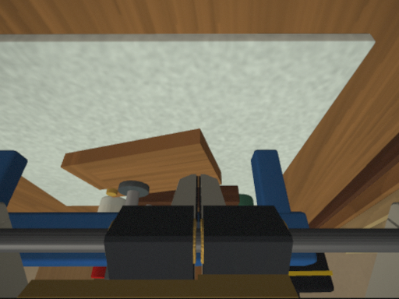

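The scene picture shows the tip (red, about (278,170)) behind the bar on the open side and the jig model points on fence and bed corners; the wrist picture shows the push corner at about (198,130), the slot-end corner at (62,157).

```bash
python3 - <<'E'
from h import *
from plant import robot
from plan import PEG,J
c=robot.calibration('wrist')
k=np.array([512/399,384/299])
for nm,p,z in [('push',(198,130),.032),('mouthcorner',(62,157),.032),('bedcorner',(374,41),.012)]:
    w=ray_plane(c,np.array(p)*k,z)[0];print(nm,np.round(w*1000),np.round(1000*J.T@(w-PEG)))
E
```

```text
push [617. 168.  32.] [123. 148.  32.]
mouthcorner [453. 141.  32.] [-35.  97.  32.]
bedcorner [756. 228.  12.] [252. 229.  12.]
```

```bash
python3 - <<'E'
from h import *
from plant import robot
from plan import PEG,J
im,d=robot.read_camera('wrist');c=robot.calibration('wrist')
x0,y0=60,150
cv2.imwrite('pics/w2.png',cv2.resize(im[y0:y0+110,x0:x0+250],None,fx=3.2,fy=3.2,interpolation=cv2.INTER_CUBIC))
P=(cloud(c,d)-PEG)@J
for uv in [(250,180),(200,190),(120,205),(230,120),(400,100),(230,200)]: print(uv,np.round(1000*P[uv[1],uv[0]]),im[uv[1],uv[0]])
E
```

```text
(250, 180) [121. 127.  29.] [ 40  69 103]
(200, 190) [ 77. 114.  31.] [ 41  69 103]
(120, 205) [-1. 89. 31.] [36 65 97]
(230, 120) [107. 178.  13.] [185 201 191]
(400, 100) [220. 196.  14.] [182 198 188]
(230, 200) [102. 102.  34.] [ 53  90 126]
```

View pics/w2.png

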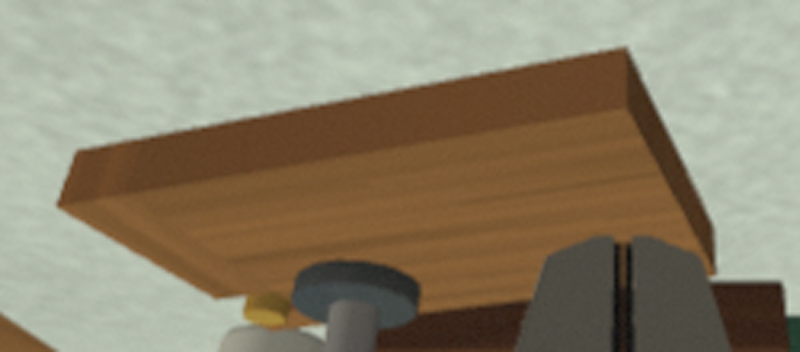

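The crop shows the pushed side face with its upper edge from (58,205) to (628,107) and lower edge from (75,152) to (627,50); peg at (265,308).

```bash
python3 - <<'E'
from h import *
from plant import robot
from plan import PEG,J
c=robot.calibration('wrist')
for nm,p,z in [('push',(628,107),.032),('m',(58,205),.032),('pushb',(627,50),.012),('mb',(75,152),.012),('peg',(267,298),.038)]:
    w=ray_plane(c,np.array(p)/3.2+(60,150),z)[0];print(nm,np.round(w*1000),np.round(1000*J.T@(w-PEG)))
E
```

```text
push [616. 145.  32.] [126. 126.  32.]
m [436. 119.  32.] [-48.  73.  32.]
pushb [616. 143.  12.] [126. 124.  12.]
mb [434. 118.  12.] [-50.  71.  12.]
peg [473.  54.  38.] [-2. 14. 38.]
```

apply_moves:
  series:
    - [[8,-2,11],[0,0,0]]
    - [[8,-2,11],[0,0,0]]
    - [[8,-2,11],[0,0,0]]
    - [[8,-2,9],[0,0,0]]
    - [[5,-2,6],[0,0,0]]
    - [[3,0,3],[0,0,0]]
    - [[0,0,0],[0,0,0]]
    - [[0,0,0],[0,0,0]]

```text
t: 4.97
tool_pos: [0.6258, 0.2936, 0.1683]
orientation: [1.966, 1.691, -0.711]
force: [-0.3, -0.2, 0.8]
opening: 0.0006
gripper_force: 0.0
```

```bash
python3 plan.py 112 150 21;python3 - <<'E'
from h import *
from plant import robot
im,d=robot.read_camera('wrist')
x0,y0=60,110
cv2.imwrite('pics/w3.png',cv2.resize(im[y0:y0+160,x0:x0+260],None,fx=3,fy=3,interpolation=cv2.INTER_CUBIC))
E
```

```text
t 4.97 tcp [0.6258 0.2936 0.1683] q [ 0.51  0.82  1.12 -0.54  1.66  0.73] F [-0.3 -0.2  0.8]
tip jig mm [113.8 154.1  25.7] open 0.0006
turn (tool) [ 0.003 -0.003 -0.001]
tcp target [0.6241 0.2901 0.1633] shift after turn (mm, target axes) [ 0.4 -1.1  6.3] before turn [ 0.4 -1.2  6.3]
```

View pics/w3.png

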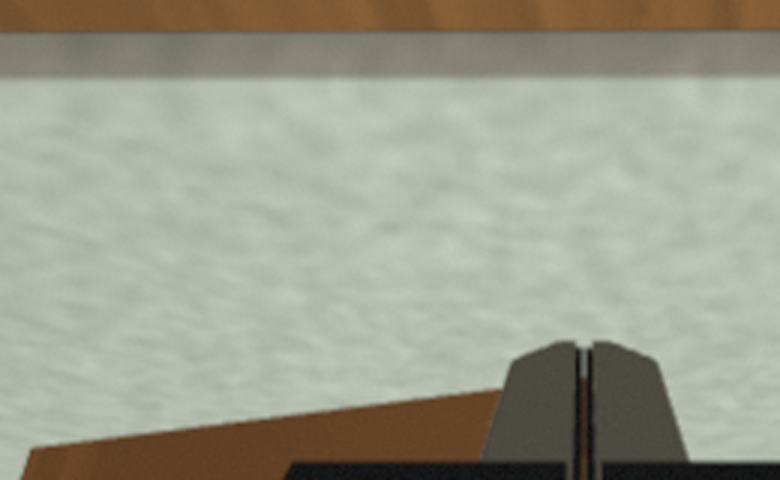

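apply_moves:
  series:
    - [[1.5,-1,1.7],[0,0,0]]
    - [[1.5,-1,1.7],[0,0,0]]
    - [[-3.1,0,2.6],[0,0,0]]
    - [[-3.1,0,2.6],[0,0,0]]
    - [[-3.1,0,2.6],[0,0,0]]
    - [[-3.1,0,2.6],[0,0,0]]
    - [[-2.3,0,1.9],[0,0,0]]
    - [[-2.3,0,1.9],[0,0,0]]
    - [[-1.5,0,1.3],[0,0,0]]
    - [[0,0,0],[0,0,0]]
    - [[0,0,0],[0,0,0]]

```text
t: 5.93
tool_pos: [0.6202, 0.27, 0.1641]
orientation: [1.967, 1.691, -0.711]
force: [0.7, 0.3, -0.5]
opening: 0.0005
gripper_force: 0.0
```

```bash
python3 plan.py 112 130 21
```

```text
t 5.93 tcp [0.6202 0.27   0.1641] q [ 0.48  0.78  1.19 -0.55  1.62  0.73] F [ 0.7  0.3 -0.5]
tip jig mm [111.8 130.1  21.4] open 0.0005
turn (tool) [ 0.004 -0.003 -0.002]
tcp target [0.6211 0.2703 0.1633] shift after turn (mm, target axes) [0.8 0.8 0.4] before turn [0.8 0.8 0.4]
```

apply_moves:
  series:
    - [[-1.5,0,1.3],[0,0,0]]
    - [[-1.5,0,1.3],[0,0,0]]
    - [[-1.5,1.5,1.3],[0,0,0]]
    - [[-1.5,1.5,1.3],[0,0,0]]
    - [[-1.5,1.5,1.3],[0,0,0]]
    - [[-1.5,1.5,1.3],[0,0,0]]
    - [[-1.5,1.5,1.3],[0,0,0]]
    - [[-1.5,1.5,1.3],[0,0,0]]

```text
t: 6.6
tool_pos: [0.627, 0.2528, 0.1638]
orientation: [1.967, 1.691, -0.71]
force: [0.5, 1.9, -0.4]
opening: 0.0004
gripper_force: 0.9
```

```bash
python3 plan.py 112 110 21;python3 - <<'E'
from h import *
from plant import robot
im,d=robot.read_camera('wrist');i2,d=robot.read_camera('scene')
cv2.imwrite('pics/w4.png',np.hstack([cv2.resize(im[150:350,60:360],(400,267)),cv2.resize(i2[130:263,190:390],(400,267),interpolation=cv2.INTER_CUBIC)]))
E
```

```text
t 6.6 tcp [0.627  0.2528 0.1638] q [ 0.46  0.77  1.2  -0.56  1.61  0.71] F [ 0.5  1.9 -0.4]
tip jig mm [121.2 114.1  21.1] open 0.0004
turn (tool) [ 0.004 -0.003 -0.002]
tcp target [0.6181 0.2505 0.1633] shift after turn (mm, target axes) [-2.4 -8.5  2.7] before turn [-2.4 -8.5  2.7]
```

View pics/w4.png

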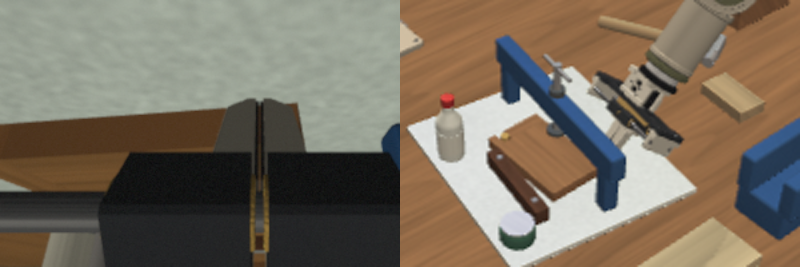

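apply_moves:
  series:
    - [[-1.5,1.2,1.3],[0,0,0]]
    - [[-1.5,1.2,1.3],[0,0,0]]
    - [[-1.5,1.2,1.3],[0,0,0]]
    - [[-1.5,1.2,1.3],[0,0,0]]
    - [[-1.5,1.1,1.3],[0,0,0]]
    - [[-1.5,1.1,1.3],[0,0,0]]
    - [[-1.5,1.1,1.3],[0,0,0]]
    - [[-1.2,0.8,1.0],[0,0,0]]
    - [[0,0,0],[0,0,0]]

```text
t: 7.45
tool_pos: [0.6333, 0.236, 0.1635]
orientation: [1.967, 1.691, -0.711]
force: [1.2, 0.4, 0.2]
opening: 0.0002
gripper_force: 0.4
```

```bash
python3 plan.py 140 91 21
```

```text
t 7.45 tcp [0.6333 0.236  0.1635] q [ 0.43  0.77  1.21 -0.57  1.59  0.7 ] F [1.2 0.4 0.2]
tip jig mm [129.8  98.3  20.9] open 0.0002
turn (tool) [ 0.003 -0.003 -0.002]
tcp target [0.6429 0.2275 0.1633] shift after turn (mm, target axes) [-5.1 10.7  4.6] before turn [-5.1 10.7  4.6]
```

apply_moves:
  series:
    - [[-0.8,0.5,0.6],[0,0,0]]
    - [[-0.8,0.5,0.6],[0,0,0]]
    - [[-0.8,0.5,0.6],[0,0,0]]
    - [[-0.8,0.5,0.6],[0,0,0]]
    - [[-0.8,0.5,0.6],[0,0,0]]
    - [[0,0,0],[0,0,0]]

```text
t: 7.95
tool_pos: [0.635, 0.2309, 0.1637]
orientation: [1.967, 1.691, -0.711]
force: [1.0, -0.0, 0.5]
opening: 0.0006
gripper_force: 0.4
```

```bash
python3 plan.py 140 91 21;python3 - <<'E'
from h import *
from plant import robot
im,d=robot.read_camera('wrist');i2,d=robot.read_camera('scene')
cv2.imwrite('pics/w5.png',np.hstack([cv2.resize(im[150:350,60:360],(300,200)),cv2.resize(i2[170:260,200:290],(490,490),interpolation=cv2.INTER_CUBIC)[:200*0+490]]) if 0 else cv2.resize(i2[165:260,205:305],(800,600),interpolation=cv2.INTER_CUBIC))
E
```

```text
t 7.95 tcp [0.635  0.2309 0.1637] q [ 0.43  0.76  1.21 -0.57  1.59  0.69] F [ 1.  -0.   0.5]
tip jig mm [132.3  93.5  21.1] open 0.0006
turn (tool) [ 0.003 -0.003 -0.002]
tcp target [0.6429 0.2275 0.1633] shift after turn (mm, target axes) [-1.3  8.3  1.7] before turn [-1.3  8.3  1.7]
```

View pics/w5.png

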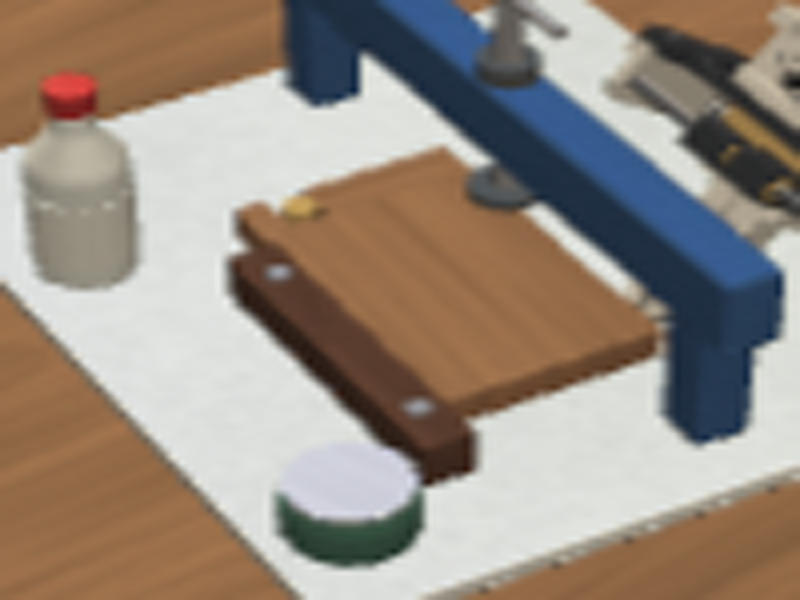

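The scene crop shows the board almost at the fence, the peg at (303,207) still in the slot. Continue till force rises.

apply_moves:
  series:
    - [[-0.8,0.5,0.6],[0,0,0]]
    - [[-0.8,0.5,0.6],[0,0,0]]
    - [[-0.8,0.3,0.6],[0,0,0]]
    - [[0,0,0],[0,0,0]]

```text
t: 8.38
tool_pos: [0.6358, 0.2283, 0.164]
orientation: [1.967, 1.692, -0.71]
force: [0.8, 4.4, -0.6]
opening: 0.0006
gripper_force: 2.0
```

apply_moves:
  series:
    - [[-0.8,0.2,0.6],[0,0,0]]
    - [[0,0,0],[0,0,0]]

```text
t: 8.55
tool_pos: [0.6357, 0.228, 0.1641]
orientation: [1.968, 1.693, -0.709]
force: [-1.3, 7.5, -0.9]
opening: 0.0006
gripper_force: 3.7
```

apply_moves:
  series:
    - [[-0.8,0,0.6],[0,0,0]]
    - [[0,0,0],[0,0,0]]
    - [[-0.8,0,0.6],[0,0,0]]
    - [[0,0,0],[0,0,0]]

```text
t: 8.88
tool_pos: [0.6354, 0.2273, 0.1645]
orientation: [1.968, 1.695, -0.706]
force: [-0.2, 14.4, -0.4]
opening: 0.0005
gripper_force: 7.1
```

```bash
python3 plan.py 140 150 21; python3 - <<'E'
from h import *
from plant import robot
from plan import PEG,J
im,d=robot.read_camera('scene');c=robot.calibration('scene')
P=(cloud(c,d)-PEG)@J*1000
hsv=cv2.cvtColor(im,cv2.COLOR_BGR2HSV)
m=(hsv[...,0]<25)&(hsv[...,1]>80)
# brightness border between fence and board near the top: per jig-x column bins on z=32
v,u=np.nonzero(m&(abs(P[...,0]-80)<110)&(abs(P[...,1]-20)<80))
W=(ray_plane(c,np.c_[u,v],.042)-PEG)@J*1000
V=hsv[v,u,2]
for x in range(40,190,20):
    s=abs(W[:,0]-x)<6; o=np.argsort(W[s,1]); yy=W[s,1][o]; vv=V[s][o].astype(float)
    k=(yy>-50)&(yy<5); 
    b=yy[k][vv[k]<75]; print(x,'dark from/to',np.round([b.min(),b.max()],1) if len(b) else None)
cv2.imwrite('pics/w6.png',cv2.resize(im[165:260,205:305],(800,600),interpolation=cv2.INTER_CUBIC))
E
```

```text
t 8.88 tcp [0.6354 0.2273 0.1645] q [ 0.42  0.76  1.22 -0.57  1.58  0.69] F [-0.2 14.4 -0.4]
tip jig mm [133.5  90.8  21.3] open 0.0005
turn (tool) [ 0.005 -0.008 -0.001]
tcp target [0.6518 0.2859 0.1633] shift after turn (mm, target axes) [ 46.9   7.4 -38. ] before turn [ 47.2   7.6 -37.6]
40 dark from/to None
60 dark from/to None
80 dark from/to None
100 dark from/to None
120 dark from/to None
140 dark from/to None
160 dark from/to None
180 dark from/to None
```

View pics/w6.png

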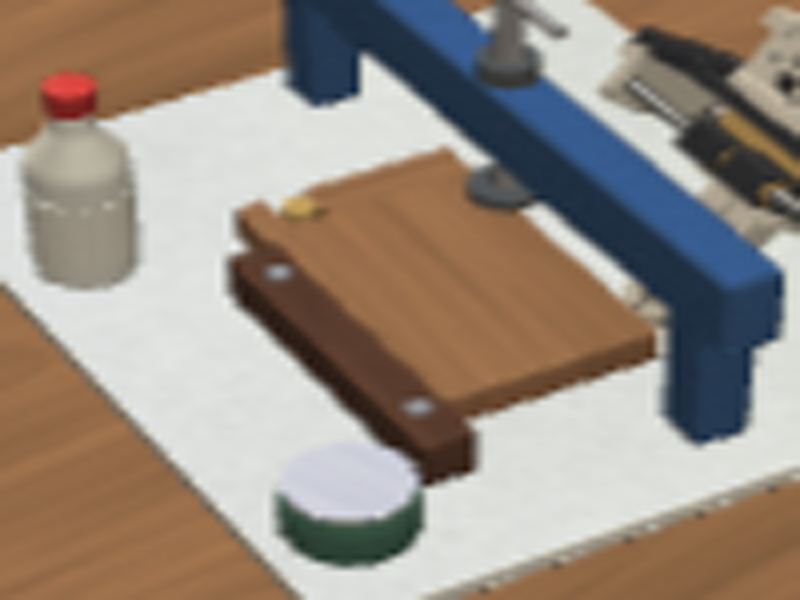

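The board is at the fence, peg at (303,207) in the slot, and 14 N shows firm seating. Retreat straight back, then up.

apply_moves:
  series:
    - [[1.5,0,-1.3],[0,0,0]]
    - [[3,0,-2.6],[0,0,0]]
    - [[6,0,-5],[0,0,0]]
    - [[10,0,-8.4],[0,0,0]]
    - [[13,0,-11],[0,0,0]]
    - [[13,0,-11],[0,0,0]]
    - [[5,0,-20],[0,0,0]]
    - [[0,0,-30],[0,0,0]]
    - [[0,0,-30],[0,0,0]]
    - [[0,0,-15],[0,0,0]]
    - [[0,0,0],[0,0,0]]
    - [[0,0,0],[0,0,0]]

```text
t: 9.93
tool_pos: [0.6542, 0.3498, 0.2345]
orientation: [1.967, 1.691, -0.708]
force: [-0.4, -0.6, -0.4]
opening: 0.0004
gripper_force: 0.0
```

```bash
python3 - <<'E'
from h import *
from plant import robot
from plan import PEG,J
s=robot.read_state();print(s['t'],s['tool_pos'],s['force'])
a,d=robot.read_camera('wrist');c=robot.calibration('wrist');np.savez('pics/wf.npz',**c);cv2.imwrite('pics/wfull.png',a)
b,_=robot.read_camera('scene')
cv2.imwrite('pics/w7.png',np.hstack([cv2.resize(a,(500,375)),cv2.resize(b[165:260,205:280],(300,375),interpolation=cv2.INTER_CUBIC)]))
E
```

```text
9.9333 [0.65421717 0.34982284 0.23454497] [-0.41211151 -0.62836339 -0.44015706]
```

View pics/w7.png

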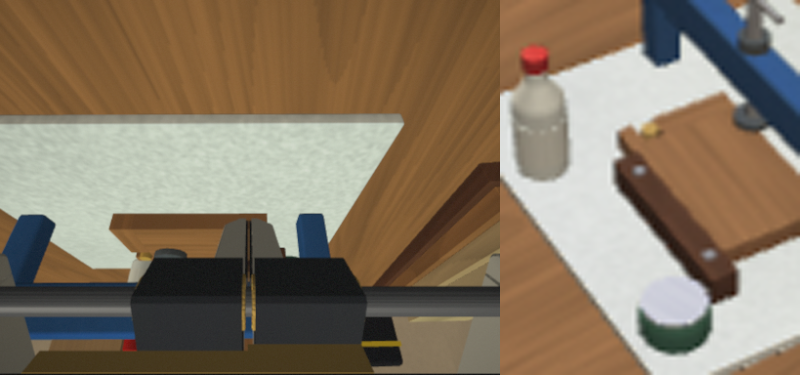

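The wrist view shows the board's long edge at rows 213-214 parallel to the bed edge, tool clear; a quick numeric check of the angle.

```bash
python3 - <<'E'
from h import *
from plan import PEG,J
a=cv2.imread('pics/wfull.png').astype(float);c=dict(np.load('pics/wf.npz'))
sat=a[...,2]-a[...,0]
def edge(cols,r0,r1,sign,z):
    pts=[]
    for u in cols:
        g=np.diff(cv2.GaussianBlur(sat[:,u:u+1],(1,5),0)[r0:r1,0])*sign;k=int(np.argmax(g))
        w=np.clip(g[max(k-2,0):k+3],0,None);pts.append((u,r0+max(k-2,0)+.5+(w*np.arange(len(w))).sum()/w.sum()))
    W=(ray_plane(c,pts,z)-PEG)@J*1000
    p=np.polyfit(W[:,0],W[:,1],1);r=W[:,1]-np.polyval(p,W[:,0]);k=abs(r)<2;p=np.polyfit(W[k,0],W[k,1],1)
    print('slope',p[0],'y0',p[1],'std',r.std())
edge(range(118,222,3),205,232,1,.012)
edge(range(20,390,5),110,140,-1,.0115)
E
```

```text
slope -0.0035786290544339468 y0 81.73729405241706 std 0.08177591280919307
slope 0.002918332146183101 y0 237.00898293603314 std 0.10187224647348234
```

```bash
python3 -c "
from plant import robot
print(robot.close_job())"
```

```text
the job is handed in; nothing more can be done
None
```

I handed the job in: the board is swung round the peg against the fence, within about 0.4° of parallel by the wrist camera. It is flat with the slot still on the peg, the gripper is clear, and the nearby items looked undisturbed in the last pictures.

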